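# Lay out a filter seal test on the bench

### The arm

A 6-joint arm with a two-finger parallel gripper is mounted at the origin on the work surface. World frame = base frame: x ahead of the robot, y to its left, z up, the work surface at z = 0. Lengths are in m, angles in rad, forces in N, time in s.
With the tool pointing down it reaches from about 0.25 to 0.8 m from the base axis. Payload 8.5 kg.
Tool frame: the origin (TCP) lies at the very end of the fingers, on their centre line; the grasp point (between the pads) lies 19 mm behind it; z points along the fingers, y is the line along which they close (so a half turn about z gives the same grasp; the last joint's range is limited). The gripper opens to 85 mm and grips with 20 to 120 N. Pads are 22 mm wide; open, the fingers measure 114 mm over their backs; the gripper's body (76 mm by 85 mm) begins 54 mm behind the grasp point. The pads swing forward as they close: fully open they stand 13 mm farther back than shut.
Start: joints at [-1.302, 0.238, -0.013, 1.319, 0, 1.571], TCP at [0.139, -0.506, 0.231] pointing down, gripper open.
Joint ranges: [-2.66, 2.66], [-1.03, 1.9], [-1.14, 1.46], [-1.82, 2.27], [-1.45, 1.34], [-3.14, 3.14]. Speed limits (rad/s): [2.22, 2.22, 2.79, 3.14, 3.14, 3.14].

### API

Orientations are given as a unit quaternion [x, y, z, w].
In Python, from plant import r gives the robot as it stands.
- The arm moves only by the shell command python3 -m pendant FILE [FORCE], which reads ROWS from the file FILE. ROWS is a JSON object whose key "motion" holds a list of rows, 1 to 10 of them, each of 5 numbers: dx, dy, dz in m, then a turn about the tool's z in rad, then the opening from 0.0 (shut) to 1.0 (fully open); each row shifts and turns the commanded pose from where the row before left it, along the tool's axes as they then stand; what a row does not reach is not made up. A row lasts 1/8 s, in which the tool goes at most 0.0625 m and 0.188 rad, less where a joint would pass 70% of its speed; a pose out of reach is approached as far as the arm can. The fingers move at their own pace and stop on an object; FORCE is the grip in N (left out, the last holds). Time passes only in rows, so rows that do not move let the fingers close. It prints the time, the measured TCP pose, the force, the opening and the grip force at its end. Input that does not fit is refused with a message, and nothing moves.
- r.read_state(): the state, without advancing time (a new reading comes with each control period).
- r.grab_frame(name): name is "scene" or "top"; returns a dict with "pixels" (400x640x3 uint8, blue, green, red), "fx", "fy", "cx", "cy" (pixels), "R" (3x3) and "t" (3): a world point X has camera coordinates R X + t. Camera axes: x right, y down, z forward; pixel columns grow to the right and rows downward; lengths in m; the calibration is good to about 2 mm. A picture is of the moment at which its call begins. There is no depth.
- r.job_done(): hands the job in; it is judged then, once.
The state is a dict: "clock": time; "joint_positions": joint angles; "dq": joint speeds; "joint_torque": joint torques, N m; "ee_pos": TCP position; "eef_rot": TCP orientation; "wrist_force": force on the tool from outside, world axes, zero at the start; "wrist_torque": the same for the moment, N m; "gripper_width": opening from 0.0 (shut) to 1.0 (fully open); "grasp_force": force on a finger pad.
Only numpy, scipy, OpenCV 4.12 (cv2) and the standard library are available. Lean on these libraries where they do the work, as an engineer would, in place of code of your own. Each camera call takes 0.05 s, during which the arm holds its last target. There are 200 camera calls.

### The job

Set up the filter test: stand the filter canister upright in the middle of the marked circle on the square plate, lay the seal ring flat on the canister around its neck, and set the steel weight upright and centred on the ring. Also stand the two brass fittings upright on the bench in line with the green meter's nozzle: the short one in front of the nozzle with 3 cm clear, and the tall one beyond it with another 3 cm clear, so that the short one is between nozzle and tall one. Leave the jar, the mouse and the screwdriver where they are, and let go of everything.

Things in the scene. Friction and masses are not known exactly. Their poses are not given: they have to be found in the camera images.
- meter: Green flow meter box, fixed to the bench at the left or right, turned up to 0.25 rad. 100 (x) x 110 (y) x 55 mm high (knobs on top to 61). Origin: centre of its underside, z up. A steel nozzle 16 mm across, axis 22 mm above the bench, sticks 25 mm out of the middle of its -x face along its own -x axis, roughly towards the robot; the tip is at (-75, 0, 22) mm in its frame.
- test_plate: Square aluminium plate 90 x 90 x 6 mm, fixed to the bench, flat, at the other side from the meter, with a thin dark circle of 72 mm marked at its centre. Origin: centre of its underside; its top face is 6 mm above the origin.
- canister: Grey filter canister, loose, standing: a cylinder 64 mm across and 40 mm high, with a neck 22 mm across that rises 8 mm more from the middle of its flat top (48 mm overall). 0.11 to 0.21 kg. Origin: centre of the underside, z up; round about its axis.
- seal_ring: White plastic seal ring, loose, lying flat: 50 mm outside, 32 mm inside, 12 mm high. It goes around the canister's neck (22 mm) and rests on the canister's flat top. Origin: centre of the underside, z up; round about its axis.
- weight: Steel test weight, loose, standing: a cylinder 48 mm across and 32 mm high, then a thin stem and a knob 20 mm across on top, 52 mm overall. 0.32 to 0.5 kg. Origin: centre of the underside, z up; round about its axis.
- fitting_short: Short brass fitting, loose, standing: round foot 34 mm across and 14 mm high, above it a straight stem 20 mm across; 46 mm high overall. Origin: centre of the underside, z up; round about its axis.
- fitting_tall: Tall brass fitting, loose, standing: same foot (34 mm across, 14 mm high) and stem (20 mm across), 78 mm high overall. Origin: centre of the underside, z up; round about its axis.
- jar: Bystander: white jar with a yellow cap, 56 mm across, 58 mm high, standing in one of the six places (two rows of three along x, left and right, about 11 cm apart) that it shares with the five loose things. Not to be disturbed. Origin: centre of the underside, z up; round about its axis.
- mouse: Bystander: grey computer mouse, 100 x 58 x 32 mm, lying between the robot and the work. Not to be disturbed. Origin: centre of its underside; x along its length.
- screwdriver: Bystander: screwdriver with a red handle lying flat, under 40 mm high, across the far edge of the work, beyond meter and plate. Not to be disturbed. x along its length, handle to -x.
Mind the look-alikes: they are no part of the job. Leave any orange look-alike of the canister alone. Leave any blue or turquoise look-alike of the fitting_tall alone.

How it is judged:
By the outcome, as a careful person would: the job done as asked, in the order asked, and still so for the second after the job is handed in, with the robot touching nothing.
It also fails if it takes over 104 s, if anything falls off the work surface, if the arm or the gripper's body presses on something with over 40 N, if the wrist force passes 120 N, or if a joint passes its speed limit or range.

## Working session

There is one attempt and no reset: what is moved stays moved. The work goes in short steps, Python scripts to look and compute and a shell command to move; the robot and the scene stay as the last step left them, time stands still between calls to the robot, and variables do not carry over. Pictures are saved under pics/ and viewed, at most 14 in all, crops included, and the job is handed in when it is done.

```bash
ls; mkdir -p pics; python3 - <<'E'
from plant import r
import cv2
for n in("scene","top"):
    f=r.grab_frame(n); cv2.imwrite(f"pics/{n}0.png",f["pixels"]); print(n,f["fx"],f["fy"],f["cx"],f["cy"],f["R"],f["t"])
s=r.read_state(); print(s["clock"],s["ee_pos"],s["eef_rot"])
E
```

```text
pics
scene 419.3798156259832 419.3798156259832 315.09481492505387 192.0491619473247 [[-0.79986265  0.59988481  0.01891974]
 [ 0.34786552  0.48905758 -0.79988265]
 [-0.4890903  -0.63321474 -0.59985813]] [ 0.46137515 -0.1494861   1.25668104]
top 379.3259226543686 379.3259226543686 315.6821525615601 199.71756878500926 [[-0.02331351 -0.99925789 -0.030662  ]
 [-0.98546815  0.02813193 -0.16751454]
 [ 0.1682528   0.02631107 -0.98539267]] [0.00332337 0.55474874 0.91488742]
0.1 [ 0.13931597 -0.50579377  0.23071986] [ 9.90983805e-01  1.33980091e-01 -9.89955215e-05 -6.51489539e-04]
```

View pics/scene0.png

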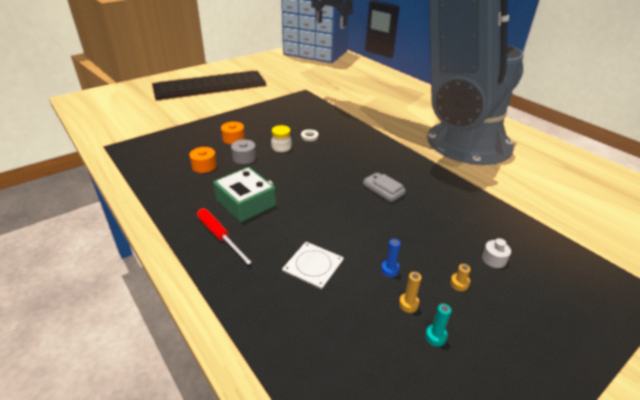

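View pics/top0.png

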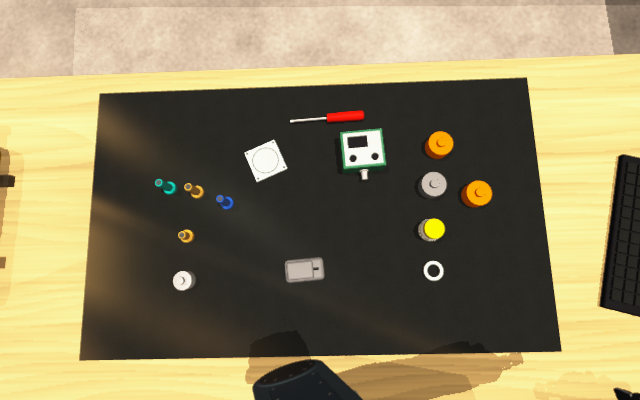

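```bash
cat > h.py <<'E'
import numpy as np, cv2
from plant import r
def grab(n): return r.grab_frame(n)
def ray(f,u,v,z):
    R,t=np.array(f["R"]),np.array(f["t"]); d=R.T@np.array([(u-f["cx"])/f["fx"],(v-f["cy"])/f["fy"],1]); c=-R.T@t
    return c+d*(z-c[2])/d[2]
def proj(f,X):
    p=np.array(f["R"])@np.array(X)+np.array(f["t"]); return f["fx"]*p[0]/p[2]+f["cx"],f["fy"]*p[1]/p[2]+f["cy"]
def blobs(f,lo,hi,box,amin=15):
    """coloured blobs in box (u0,v0,u1,v1), measured at 4x: list of (u,v,area,bbox,contour)"""
    u0,v0,u1,v1=box; k=4
    im=cv2.resize(f["pixels"][v0:v1,u0:u1],None,fx=k,fy=k,interpolation=cv2.INTER_CUBIC)
    m=cv2.inRange(cv2.cvtColor(im,cv2.COLOR_BGR2HSV),lo,hi); out=[]
    for c in cv2.findContours(m,cv2.RETR_EXTERNAL,cv2.CHAIN_APPROX_NONE)[0]:
        M=cv2.moments(c); a=M["m00"]/k/k
        if a>=amin:
            c=(c[:,0,:]+.5)/k-.5+[u0,v0]; out.append(((M["m10"]/M["m00"]+.5)/k-.5+u0,(M["m01"]/M["m00"]+.5)/k-.5+v0,a,np.r_[c.min(0),c.max(0)].round(1),c))
    return out
E
python3 - <<'E'
import cv2,numpy as np
t=cv2.imread("pics/top0.png");s=cv2.imread("pics/scene0.png")
z=lambda i,k,w,h:cv2.resize(i,(w,h),interpolation=cv2.INTER_CUBIC)
a=z(np.hstack([t[135:295,145:295],t[125:285,335:500]]),0,788,400)
b=z(np.hstack([s[225:355,375:515],s[120:250,190:330]]),0,431,200)
o=np.zeros((600,788,3),np.uint8);o[:400]=a;o[400:,:431]=b
o[400:,440:690]=z(s[235:295,275:350],0,250,200)
cv2.imwrite("pics/crop1.png",o)
E
```

```text
(no output)
```

View pics/crop1.png

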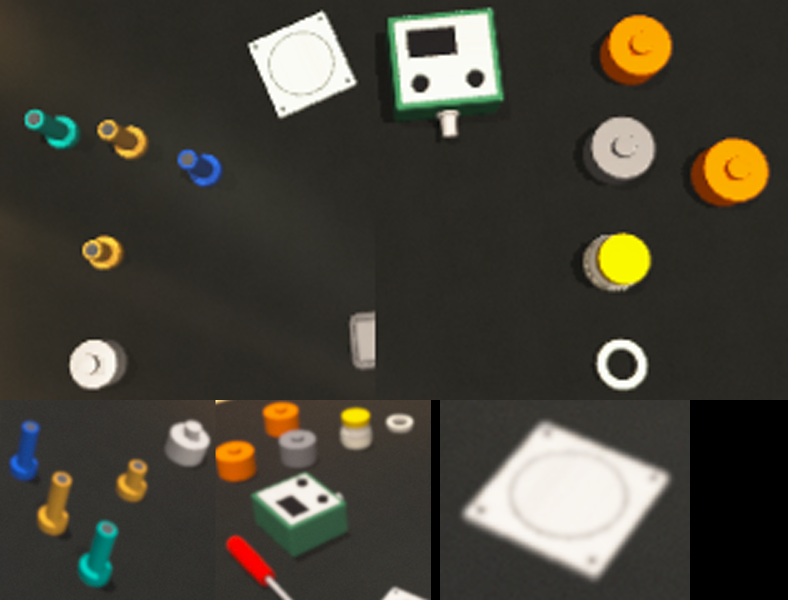

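Candidates, in top-view pixels:
- **Canister:** grey (433,184) fits the description. Orange (439,145) and (478,194) are look-alikes.
- **Tall fitting:** brass (194,190) fits. Turquoise (165,187) and blue (225,202) are look-alikes.
- **Short fitting:** the only short brass one, at (186,236).

The enlarged crop confirms these. The other things are the weight (183,281), ring (433,271), jar (432,230), plate (265,160) and meter nozzle (365,174).

```bash
cat > meas.py <<'E'
from h import *
if __name__=="__main__":
    T=grab("top");S=grab("scene")
    P=lambda n,f,lo,hi,box,z,amin=15:[print(n,"px",np.round(b[:2],1),"A",round(b[2]),b[3],"->",ray(f,b[0],b[1],z).round(4)) for b in blobs(f,lo,hi,box,amin)]
    W=((0,0,90),(180,90,255))
    G=((0,0,60),(180,90,255))
    P("can T",T,*G,(413,164,453,204),.0205,200); P("can S",S,*G,(228,136,260,168),.021,100)
    P("ring T",T,*W,(418,256,450,288),.006); P("ring S",S,*W,(298,126,322,145),.006)
    P("wt T",T,*G,(165,262,203,300),.017,100); P("wt S",S,*G,(478,235,516,272),.019,100)
    B=((8,100,70),(32,255,255))
    for n,bt,bs,h in(("tall",(178,176,210,204),(395,265,425,318),.078),("short",(172,222,200,250),(447,258,475,295),.046)):
        P(n+" T",T,*B,bt,.01,30);P(n+" S",S,*B,bs,.02,30)
        P(n+" hole T",T,(0,0,60),(180,95,150),bt,h,3);P(n+" hole S",S,(0,0,60),(180,110,170),bs,h,3)
    for n,f,box in(("T",T,(240,135,292,187)),("S",S,(278,236,350,292))):
        P("plate "+n,f,*((0,0,110),(180,90,255)),box,.006,300)
        b=max(blobs(f,(0,0,110),(180,90,255),box),key=lambda b:b[2])
        q=cv2.boxPoints(cv2.minAreaRect(np.array([ray(f,u,v,.006)[:2]*1000 for u,v in b[4]],np.float32))); print(q.round(1).tolist(),q.mean(0))
    b=max(blobs(T,(0,0,120),(180,60,255),(335,122,392,168)),key=lambda b:b[2])
    q=cv2.boxPoints(cv2.minAreaRect(np.array([ray(T,u,v,.055)[:2]*1000 for u,v in b[4]],np.float32)));print("meter top",q.round(1).tolist(),q.mean(0))
    P("nozzle T",T,(0,0,90),(180,60,255),(352,171,375,186),.026)
    P("green T",T,(50,80,20),(90,255,255),(335,122,392,186),.03)
E
python3 meas.py
```

```text
can T px [433.6 183.8] A 530 [420.1 171.1 446.9 196.9] -> [ 0.5924 -0.318   0.0205]
can S px [244.6 152.9] A 900 [227.6 135.6 259.4 167.4] -> [ 0.5929 -0.3     0.021 ]
ring T px [433.2 270.3] A 336 [422.9 260.1 443.6 280.6] -> [ 0.3712 -0.3042  0.006 ]
ring S px [309.2 134.5] A 209 [299.6 127.9 318.9 141.4] -> [ 0.3716 -0.3033  0.006 ]
wt T px [183.5 280.2] A 387 [171.9 270.1 195.4 290.6] -> [0.3613 0.3319 0.017 ]
wt S px [498.1 250.2] A 1022 [477.6 234.6 515.4 268.9] -> [0.3537 0.3299 0.019 ]
tall T px [194.2 190.1] A 216 [183.4 182.4 204.1 198.4] -> [0.5962 0.3139 0.01  ]
tall S px [410.8 293.2] A 670 [398.1 270.1 422.1 313.1] -> [0.5843 0.3014 0.02  ]
tall hole T px [187.6 186.3] A 12 [185.6 184.4 189.4 188.4] -> [0.5923 0.3068 0.078 ]
tall hole S px [414.9 275.8] A 18 [412.1 273.6 417.6 277.9] -> [0.5933 0.3072 0.078 ]
tall hole S px [411.6 289.3] A 43 [397.6 269.9 422.6 313.6] -> [0.6203 0.3245 0.078 ]
tall hole S px [399.7 268.1] A 4 [398.4 264.6 400.4 273.4] -> [0.6017 0.2792 0.078 ]
short T px [185.8 235.6] A 180 [177.4 228.4 194.1 242.9] -> [0.4754 0.3323 0.01  ]
short S px 
[... 478 characters left out ...]
0999755859375, 99.30000305175781], [698.9000244140625, 184.8000030517578]] [674.12695 123.90643]
plate S px [312.9 264.1] A 1675 [281.4 241.1 343.4 288.1] -> [0.6786 0.1281 0.006 ]
[[612.7999877929688, 150.6999969482422], [650.2999877929688, 62.599998474121094], [740.5, 101.0], [703.0999755859375, 189.10000610351562]] [676.67145 125.85698]
meter top [[637.7999877929688, -88.0999984741211], [644.2000122070312, -186.1999969482422], [732.5, -180.39999389648438], [726.0999755859375, -82.4000015258789]] [ 685.1503  -134.27704]
nozzle T px [364.  174.7] A 55 [359.4 170.6 367.6 179.4] -> [ 0.6208 -0.1382  0.026 ]
green T px [362.1 150.1] A 1801 [338.6 127.6 386.1 173.1] -> [ 0.6864 -0.1358  0.03  ]
```

```bash
python3 - <<'E'
from meas import *
T=grab("top");S=grab("scene")
for n,f,th,box,z in(("can",S,85,(228,137,262,168),.021),("can",S,95,(228,137,262,168),.021),("can",T,75,(413,164,453,204),.0205),("wtop",T,150,(165,262,203,300),.033),("wt",T,75,(165,262,203,300),.017),("wt",S,80,(478,235,516,272),.019),("wt",S,95,(478,235,516,272),.019)):
    for b in blobs(f,(0,0,th),(180,90,255),box,80): print(n,th,np.round(b[:3],1),b[3],ray(f,b[0],b[1],z).round(4))
for n,f,box in(("T",T,(335,122,392,186)),("S",S,(205,160,282,222))):
    b=max(blobs(f,(0,0,120),(180,60,255),box),key=lambda b:b[2])
    q=cv2.boxPoints(cv2.minAreaRect(np.array([ray(f,u,v,.055)[:2]*1000 for u,v in b[4] if n=="S" or v<168],np.float32)));print(n,q.round(1).tolist(),q.mean(0))
for p in((439,145),(478,194)): print("orange",ray(T,*p,.04))
for p in((204,265),): pass
print("blue hole",ray(T,219.5,199,.078),"teal",ray(T,158.5,183,.078),"jar",ray(T,433,229,.058),"mouse",ray(T,305,270,.02))
E
echo '{"motion":[[0, 0, 0, 0.134, 1], [0, 0, 0, 0.134, 1], [0.045, -0.019, 0, 0, 1], [0.045, -0.019, 0, 0, 1], [0.045, -0.019, 0, 0, 1], [0.045, -0.019, 0, 0, 1], [0.045, -0.019, 0, 0, 1], [0.045, -0.019, 0, 0, 1], [0.045, -0.019, 0, 0, 1], [0.045, -0.019, 0, 0, 1]]}' > m.json && python3 -m pendant m.json 40
```

```text
can 85 [243.2 150.7 491.1] [229.6 137.6 255.4 163.4] [ 0.5904 -0.3124  0.021 ]
can 95 [242.9 150.2 443.9] [229.9 138.1 255.1 162.9] [ 0.5896 -0.3149  0.021 ]
can 75 [433.7 183.7 511.5] [420.4 171.1 446.6 196.4] [ 0.5927 -0.3181  0.0205]
wtop 150 [181.9 280.2 285.6] [172.6 270.6 191.4 289.9] [0.3617 0.3298 0.033 ]
wt 75 [183.3 280.2 367.8] [172.1 270.4 194.9 290.6] [0.3612 0.3323 0.017 ]
wt 80 [496.5 252.4 708.3] [481.6 236.6 511.9 267.9] [0.3621 0.3318 0.019 ]
wt 95 [496.6 252.4 662.9] [482.4 237.1 511.4 267.6] [0.3617 0.3318 0.019 ]
T [[637.7999877929688, -88.0999984741211], [644.2000122070312, -186.1999969482422], [732.5, -180.39999389648438], [726.0999755859375, -82.4000015258789]] [ 685.1503  -134.27704]
S [[626.2000122070312, -85.5], [633.5, -191.5], [735.5999755859375, -184.5], [728.2999877929688, -78.5]] [ 680.9167  -134.97775]
orange [ 0.69046976 -0.3337743   0.04      ]
orange [ 0.55876045 -0.42135201  0.04      ]
blue hole [0.5579191  0.22589213 0.078     ] teal [0.60299836 0.38060142 0.078     ] jar [ 0.47179318 -0.2970879   0.058     ] mouse [0.3797042  0.02089702 0.02      ]
clock: 1.55
ee_pos: [0.5007, -0.353, 0.2312]
eef_rot: [1.0, 0.0, -0.0, -0.0]
wrist_force: [-0.1, -1.0, 0.4]
gripper_width: 0.994
grasp_force: 0.0
```

```bash
echo '{"motion":[[0.0456, -0.018, 0, 0, 1], [0.0457, -0.018, 0, 0, 1], [0, 0, 0.05, 0, 1], [0, 0, 0.05, 0, 1], [0, 0, 0.05, 0, 1], [0, 0, 0.04, 0, 1], [0, 0, 0.02, 0, 1], [0, 0, 0.013, 0, 1], [0, 0, 0, 0, 1], [0, 0, 0, 0, 1]]}' > m.json && python3 -m pendant m.json && echo '{"motion":[[0, 0, 0, 0, 0.6], [0, 0, 0, 0, 0.6], [0, 0, 0, 0, 0.6], [0, 0, 0, 0, 0.6], [0, 0, 0, 0, 0.6]]}' > m.json && python3 -m pendant m.json 40
```

```text
clock: 2.8
ee_pos: [0.5912, -0.3181, 0.0094]
eef_rot: [1.0, 0.0, 0.001, 0.0]
wrist_force: [0.5, 0.3, -0.0]
gripper_width: 1.004
grasp_force: 0.0
clock: 3.42
ee_pos: [0.5912, -0.3177, 0.0097]
eef_rot: [1.0, 0.001, 0.001, 0.0]
wrist_force: [-1.4, 1.7, 6.3]
gripper_width: 0.726
grasp_force: 42.9
```

```bash
echo '{"motion":[[0, 0, -0.02, 0, 0.6], [0, 0, -0.05, 0, 0.6], [0, 0, -0.05, 0, 0.6], [0.003, -0.0417, 0, 0, 0.6], [0.01, -0.05, 0, 0, 0.6], [0.01, -0.05, 0, 0, 0.6], [0.01, -0.05, 0, 0, 0.6], [0.01, -0.05, 0, 0, 0.6], [0.01, -0.05, 0, 0, 0.6], [0.01, -0.05, 0, 0, 0.6]]}' > m.json && python3 -m pendant m.json && echo '{"motion":[[0.01, -0.05, 0, 0, 0.6], [0.01, -0.05, 0, 0, 0.6], [0, 0, 0, 0, 0.6], [0, 0, 0.05, 0, 0.6], [0, 0, 0.03, 0, 0.6], [0, 0, 0, 0, 0.6], [0, 0, 0, 0, 0.6]]}' > m.json && python3 -m pendant m.json
python3 - <<'E'
from h import *
T=grab("top");S=grab("scene")
cv2.imwrite("pics/hold1.png",np.hstack([cv2.resize(T["pixels"][110:210,200:330],(390,300)),cv2.resize(S["pixels"][190:310,240:390],(390,300))]))
E
```

```text
clock: 4.68
ee_pos: [0.6536, 0.0163, 0.1288]
eef_rot: [1.0, 0.011, 0.0, -0.004]
wrist_force: [0.9, -0.8, -1.3]
gripper_width: 0.726
grasp_force: 44.5
clock: 5.55
ee_pos: [0.673, 0.0767, 0.0515]
eef_rot: [0.999, 0.048, -0.001, -0.021]
wrist_force: [0.9, -0.1, -0.7]
gripper_width: 0.723
grasp_force: 44.4
```

View pics/hold1.png

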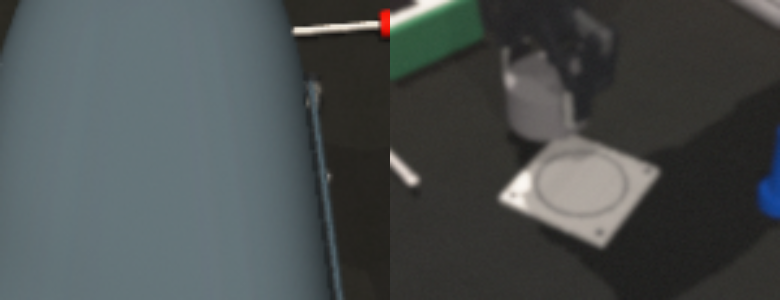

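```bash
python3 -c "
from plant import r
s=r.read_state();print(s['joint_positions'],s['ee_pos'],s['eef_rot'],s['clock'])"
```

```text
[0.09502832 0.59190053 0.07863344 1.0552981  0.04129796 3.1406219 ] [0.67352186 0.07692103 0.05202117] [ 9.98633580e-01  4.79938574e-02  1.43424239e-04 -2.06771063e-02] 5.65
```

```bash
echo '{"motion":[[0, 0, -0.03, -0.16, 0.6], [0, 0, 0, -0.16, 0.6], [0, 0, 0, -0.16, 0.6], [0, 0, 0, -0.16, 0.6], [0, 0, 0, -0.16, 0.6], [0, 0, 0, -0.16, 0.6], [0, 0, 0, -0.16, 0.6], [0, 0, 0, -0.16, 0.6], [0, 0, 0, -0.16, 0.6], [0, 0, 0, 0, 0.6]]}' > m.json && python3 -m pendant m.json
python3 -c "
from plant import r
s=r.read_state();print(s['joint_positions'],s['ee_pos'],s['eef_rot'],s['clock'])"
```

```text
clock: 6.9
ee_pos: [0.6732, 0.0759, 0.0814]
eef_rot: [0.719, 0.694, 0.013, -0.016]
wrist_force: [0.3, -0.5, -0.7]
gripper_width: 0.723
grasp_force: 44.3
[0.09353599 0.57060163 0.11994563 1.11882397 0.04131824 1.69985564] [0.67315036 0.07587652 0.08141713] [ 0.71939083  0.69429796  0.0134085  -0.01572843] 6.9
```

```bash
T='x'; echo '{"motion":[[0, 0, -0.04, -0.18, 0.6], [0, 0, 0, -0.18, 0.6], [0, 0, 0, -0.18, 0.6], [0, 0, 0, -0.18, 0.6], [0, 0, 0, -0.18, 0.6], [0, 0, 0, -0.18, 0.6], [0, 0, 0, -0.18, 0.6], [0, 0, 0, -0.18, 0.6], [0, 0, 0, -0.18, 0.6], [0, 0, 0, -0.18, 0.6]]}' > m.json && python3 -m pendant m.json
echo '{"motion":[[0, 0, 0, -0.18, 0.6], [0, 0, 0, -0.18, 0.6], [0, 0, 0, -0.18, 0.6], [0, 0, 0, -0.18, 0.6], [0, 0, 0, -0.18, 0.6], [0, 0, 0, -0.18, 0.6], [0, 0, 0, -0.18, 0.6], [0, 0, 0, -0.18, 0.6], [0, 0, 0, -0.18, 0.6], [0, 0, 0, -0.18, 0.6]]}' > m.json && python3 -m pendant m.json
echo '{"motion":[[0, 0, 0, -0.18, 0.6], [0, 0, 0, -0.18, 0.6], [0, 0, 0, -0.18, 0.6], [0, 0, 0, -0.18, 0.6], [0, 0, 0, -0.18, 0.6], [0, 0, 0, -0.18, 0.6], [0, 0, 0, -0.18, 0.6], [0, 0, 0, 0, 0.6]]}' > m.json && python3 -m pendant m.json
python3 -c "
from plant import r
s=r.read_state();print(s['joint_positions'],s['ee_pos'],s['eef_rot'],s['clock'])"
```

```text
clock: 8.15
ee_pos: [0.673, 0.0743, 0.1208]
eef_rot: [-0.098, 0.995, 0.021, 0.0]
wrist_force: [-1.2, -0.4, -1.0]
gripper_width: 0.722
grasp_force: 44.5
clock: 9.4
ee_pos: [0.673, 0.0743, 0.1208]
eef_rot: [0.84, -0.542, -0.013, -0.016]
wrist_force: [-1.0, 0.4, -2.6]
gripper_width: 0.722
grasp_force: 44.5
clock: 10.4
ee_pos: [0.6723, 0.0807, 0.1207]
eef_rot: [0.999, 0.049, -0.0, -0.018]
wrist_force: [-0.3, -0.4, -2.2]
gripper_width: 0.727
grasp_force: 44.5
[ 0.10296909  0.5465299   0.1816864   1.20481271  0.03644434 -3.13633016] [0.67230603 0.08071061 0.12071342] [ 9.98640424e-01  4.88361267e-02 -4.16441516e-04 -1.82253140e-02] 10.4
```

```bash
echo '{"motion":[[0, 0.025, 0, 0, 0.6], [0, 0.025, 0, 0, 0.6], [0, 0, 0, 0, 0.6]]}' > m.json && python3 -m pendant m.json
python3 -c "
from plant import r
s=r.read_state();print(s['joint_positions'],s['ee_pos'],s['eef_rot'],s['clock'])"
```

```text
clock: 10.78
ee_pos: [0.6753, 0.0484, 0.1182]
eef_rot: [0.999, 0.031, -0.0, -0.01]
wrist_force: [-0.8, 0.0, -2.2]
gripper_width: 0.72
grasp_force: 44.5
[ 0.06252289  0.54880222  0.17957353  1.20185699  0.0200637  -3.14022509] [0.675286   0.04844311 0.11823288] [ 9.99482279e-01  3.05699059e-02 -4.65008925e-04 -1.00219418e-02] 10.775
```

```bash
echo '{"motion":[[0, 0.03, 0, 0, 0.6], [0, 0.03, 0, 0, 0.6], [0, 0, 0, 0, 0.6]]}' > m.json && python3 -m pendant m.json
python3 -c "
from plant import r
s=r.read_state();print(s['joint_positions'],s['ee_pos'],s['eef_rot'],s['clock'])"
```

```text
clock: 11.15
ee_pos: [0.6777, 0.0122, 0.1173]
eef_rot: [1.0, 0.008, -0.0, -0.0]
wrist_force: [-0.1, 0.9, -2.1]
gripper_width: 0.724
grasp_force: 44.5
[ 1.76053708e-02  5.50772873e-01  1.80754298e-01  1.20123900e+00
  8.19409141e-04 -3.14056686e+00] [0.6776744  0.01218338 0.11728293] [ 9.99965530e-01  8.28959832e-03 -2.34430815e-04 -4.07538403e-04] 11.15
```

```bash
echo '{"motion":[[0, 0, 0, 0.176, 0.6], [0, 0, 0, 0.176, 0.6], [0, 0, 0, 0.176, 0.6], [0, 0, 0, 0.176, 0.6], [0, 0, 0, 0.176, 0.6], [0, 0, 0, 0.176, 0.6], [0, 0, 0, 0.176, 0.6], [0, 0, 0, 0.176, 0.6], [0, 0, 0, 0.179, 0.6], [0, 0, 0, 0, 0.6]]}' > m.json && python3 -m pendant m.json
echo '{"motion":[[-0.03, 0.0036, 0, 0, 0.6], [-0.04, 0, 0, 0, 0.6], [-0.042, 0, 0, 0, 0.6], [0, 0, 0.04, 0, 0.6], [0, 0, 0, 0, 0.6]]}' > m.json && python3 -m pendant m.json
python3 - <<'E'
from h import *
s=r.read_state();print(s['joint_positions'],s['ee_pos'],s['eef_rot'],s['clock'])
S=grab("scene");cv2.imwrite("pics/hold2.png",cv2.resize(S["pixels"][190:310,240:390],(600,480)))
E
```

```text
clock: 12.4
ee_pos: [0.6776, 0.0141, 0.1174]
eef_rot: [0.709, -0.706, -0.001, -0.0]
wrist_force: [0.3, 0.8, -1.2]
gripper_width: 0.725
grasp_force: 44.5
clock: 13.02
ee_pos: [0.6714, 0.1262, 0.0747]
eef_rot: [0.71, -0.704, -0.002, 0.002]
wrist_force: [-0.3, -0.5, -1.0]
gripper_width: 0.728
grasp_force: 44.6
[ 1.85180125e-01  5.89898010e-01  1.38222038e-01  1.12500351e+00
  1.32367899e-03 -1.39299561e+00] [0.67141466 0.12618678 0.07473281] [ 0.70970638 -0.70449114 -0.00221518  0.00204544] 13.025
```

View pics/hold2.png

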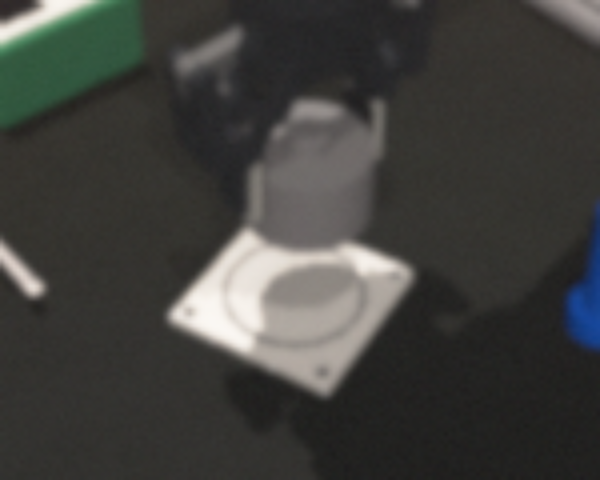

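```bash
echo '{"motion":[[0.001, -0.0026, 0.03, 0, 0.6], [0, 0, 0.02, 0, 0.6], [0, 0, 0.006, 0, 0.6], [0, 0, 0, 0, 0.6], [0, 0, 0, 0, 0.6]]}' > m.json && python3 -m pendant m.json
echo '{"motion":[[0, 0, 0.003, 0, 0.6], [0, 0, 0, 0, 0.6], [0, 0, 0, 0, 0.6]]}' > m.json && python3 -m pendant m.json
```

```text
clock: 13.7
ee_pos: [0.6772, 0.125, 0.023]
eef_rot: [0.708, -0.706, -0.0, -0.001]
wrist_force: [-0.2, 0.3, -1.1]
gripper_width: 0.723
grasp_force: 44.6
clock: 14.08
ee_pos: [0.6763, 0.1251, 0.0186]
eef_rot: [0.708, -0.706, -0.001, -0.0]
wrist_force: [0.2, 0.2, -1.2]
gripper_width: 0.721
grasp_force: 44.6
```

```bash
echo '{"motion":[[0, 0.002, 0.002, 0, 0.6], [0, 0, 0, 0, 0.6], [0, 0, 0, 0, 0.6]]}' > m.json && python3 -m pendant m.json
echo '{"motion":[[0, 0, 0.0015, 0, 0.6], [0, 0, 0, 0, 0.6], [0, 0, 0, 0, 0.6]]}' > m.json && python3 -m pendant m.json
```

```text
clock: 14.45
ee_pos: [0.6742, 0.125, 0.0165]
eef_rot: [0.708, -0.706, -0.001, -0.0]
wrist_force: [0.3, -0.1, -1.4]
gripper_width: 0.722
grasp_force: 44.6
clock: 14.82
ee_pos: [0.6745, 0.1252, 0.0157]
eef_rot: [0.708, -0.706, -0.0, -0.001]
wrist_force: [-2.8, -0.2, 5.2]
gripper_width: 0.723
grasp_force: 45.1
```

```bash
echo '{"motion":[[0, 0, 0, 0, 1], [0, 0, 0, 0, 1], [0, 0, 0, 0, 1], [0, 0, -0.03, 0, 1], [0, 0, -0.05, 0, 1], [0, 0, -0.05, 0, 1], [0, 0, -0.05, 0, 1], [0.043, 0.0303, 0, 0, 1], [0.043, 0.0303, 0, 0, 1], [0.043, 0.0303, 0, 0, 1]]}' > m.json && python3 -m pendant m.json && echo '{"motion":[[0.043, 0.0303, 0, 0, 1], [0.043, 0.0303, 0, 0, 1], [0.043, 0.0303, 0, 0, 1], [0.043, 0.0303, 0, 0, 1], [0.043, 0.0303, 0, 0, 1], [0.043, 0.0303, 0, 0, 1], [0.043, 0.0303, 0, 0, 1], [0, 0, 0, 0, 1]]}' > m.json && python3 -m pendant m.json
python3 - <<'E'
from h import *
s=r.read_state();print(s['ee_pos'],s['eef_rot'],s['clock'])
S=grab("scene");T=grab("top");cv2.imwrite("pics/rel1.png",np.hstack([cv2.resize(T["pixels"][125:195,225:305],(400,350),interpolation=2),cv2.resize(S["pixels"][215:295,270:360],(394,350),interpolation=2)]))
E
```

```text
clock: 16.08
ee_pos: [0.5829, -0.0055, 0.1949]
eef_rot: [0.708, -0.706, -0.0, -0.0]
wrist_force: [0.4, -0.3, 0.6]
gripper_width: 0.999
grasp_force: 0.0
clock: 17.08
ee_pos: [0.3707, -0.3084, 0.1947]
eef_rot: [-0.706, 0.708, 0.0, 0.0]
wrist_force: [0.7, 1.4, -0.8]
gripper_width: 1.0
grasp_force: 0.0
[ 0.37071406 -0.30840726  0.19466827] [-7.06421519e-01  7.07791282e-01  3.63577358e-04  8.33693501e-05] 17.075
```

View pics/rel1.png

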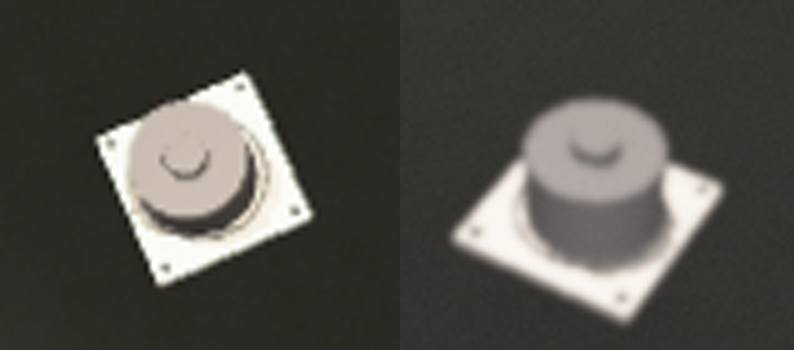

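```bash
python3 - <<'E'
from h import *
S=grab("scene");T=grab("top")
t=lambda x,y,z:ray(T,225+(x+.5)/5-.5,125+(y+.5)/5-.5,z).round(4)
s=lambda x,y,z:ray(S,270+(x-400+.5)/4.378-.5,215+(y+.5)/4.375-.5,z).round(4)
print("T plate",np.mean([t(*p,.006) for p in((111,143),(241,87),(295,211),(165,268))],0),"top",t(190,159,.046),"neck",t(185.5,156,.054))
print("S plate",(s(703,188,.006)+s(476,232,.006))/2,"top",s(595.5,150.5,.046))
b=blobs(T,(0,0,150),(180,60,215),(240,135,292,187),100)
for b in blobs(T,(0,20,120),(180,90,225),(245,135,285,180),50): print(b[:4],ray(T,b[0],b[1],.046))
b=max(blobs(T,(0,0,90),(180,60,255),(418,256,450,288)),key=lambda b:b[2]);print(ray(T,b[0],b[1],.006))
E
```

```text
T plate [0.6745  0.12405 0.006  ] top [0.6729 0.1243 0.046 ] neck [0.6722 0.1253 0.054 ]
S plate [0.6753  0.12505 0.006  ] top [0.6756 0.1275 0.046 ]
(263.75888481918906, 159.0470444843109, 627.09375, array([249.9, 143.9, 278.6, 172.9])) [0.66571265 0.1212795  0.046     ]
[ 0.37116826 -0.30428016  0.006     ]
```

```bash
echo '{"motion":[[-0.0044, -0.0005, 0.05, 0, 0.7], [0, 0, 0.05, 0, 0.7], [0, 0, 0.05, 0, 0.7], [0, 0, 0.03, 0, 0.7], [0, 0, 0.01, 0, 0.7], [0, 0, 0, 0, 0.7], [0, 0, 0, 0, 0.7]]}' > m.json && python3 -m pendant m.json
echo '{"motion":[[0, 0, 0.003, 0, 0.7], [0, 0, 0, 0, 0.7], [0, 0, 0, 0, 0.7]]}' > m.json && python3 -m pendant m.json
```

```text
clock: 18.15
ee_pos: [0.374, -0.3018, 0.0058]
eef_rot: [0.708, -0.706, 0.0, -0.0]
wrist_force: [0.3, 0.4, 0.2]
gripper_width: 0.698
grasp_force: 0.0
clock: 18.52
ee_pos: [0.373, -0.3015, 0.0018]
eef_rot: [0.708, -0.706, -0.0, -0.0]
wrist_force: [0.1, -0.9, 0.3]
gripper_width: 0.699
grasp_force: 0.0
```

```bash
echo '{"motion":[[0.0025, 0.0015, 0.002, 0, 0.7], [0, 0, 0, 0, 0.7], [0, 0, 0, 0, 0.4], [0, 0, 0, 0, 0.4], [0, 0, 0, 0, 0.4], [0, 0, 0, 0, 0.4]]}' > m.json && python3 -m pendant m.json 25
```

```text
clock: 19.27
ee_pos: [0.3714, -0.3039, -0.0002]
eef_rot: [0.708, -0.706, -0.001, -0.0]
wrist_force: [-1.1, 0.5, 4.9]
gripper_width: 0.578
grasp_force: 25.0
```

```bash
echo '{"motion":[[0, 0, -0.03, 0, 0.4], [0, 0, -0.05, 0, 0.4], [0, 0, -0.05, 0, 0.4], [0, 0, -0.03, 0, 0.4], [-0.04, -0.028, 0, 0, 0.4], [-0.044, -0.031, 0, 0, 0.4], [-0.044, -0.031, 0, 0, 0.4], [-0.044, -0.031, 0, 0, 0.4], [-0.044, -0.031, 0, 0, 0.4], [-0.044, -0.031, 0, 0, 0.4]]}' > m.json && python3 -m pendant m.json && echo '{"motion":[[-0.044, -0.031, 0, 0, 0.4], [-0.044, -0.031, 0, 0, 0.4], [-0.044, -0.031, 0, 0, 0.4], [-0.0374, -0.0266, 0, 0, 0.4], [0, 0, 0, 0, 0.4], [0, 0, 0, 0, 0.4], [0, 0, 0.04, 0, 0.4], [0, 0, 0, 0, 0.4]]}' > m.json && python3 -m pendant m.json
python3 - <<'E'
from h import *
s=r.read_state();print(s['ee_pos'],s['eef_rot'],s['clock'])
S=grab("scene");cv2.imwrite("pics/ring1.png",cv2.resize(S["pixels"][190:310,240:390],(600,480),interpolation=2))
E
```

```text
clock: 20.52
ee_pos: [0.5546, -0.0419, 0.1598]
eef_rot: [0.708, -0.706, -0.001, -0.0]
wrist_force: [0.9, -1.2, -0.9]
gripper_width: 0.572
grasp_force: 26.1
clock: 21.52
ee_pos: [0.6704, 0.1246, 0.1177]
eef_rot: [0.708, -0.707, -0.002, 0.002]
wrist_force: [0.0, 0.3, 0.7]
gripper_width: 0.574
grasp_force: 26.2
[0.67042254 0.12460561 0.11770194] [ 0.70761236 -0.70659481 -0.00211592  0.00201334] 21.525
```

View pics/ring1.png

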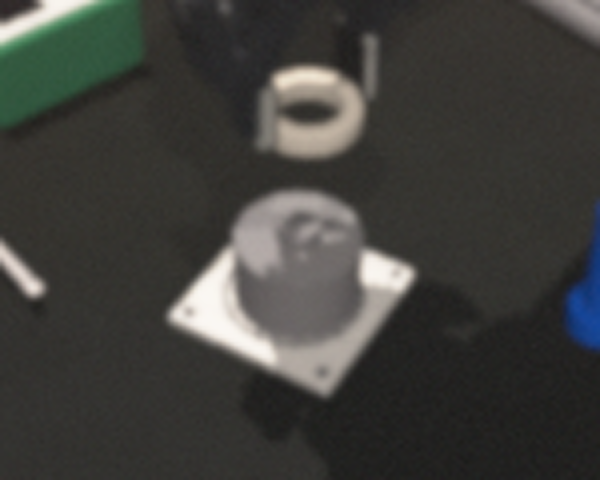

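```bash
echo '{"motion":[[0, 0, 0.03, 0, 0.4], [0, 0, 0.02, 0, 0.4], [0, 0, 0.013, 0, 0.4], [0, 0, 0, 0, 0.4], [0, 0, 0, 0, 0.4], [0, 0, 0, 0, 0.4]]}' > m.json && python3 -m pendant m.json
```

```text
clock: 22.32
ee_pos: [0.6735, 0.1264, 0.0581]
eef_rot: [0.708, -0.706, -0.0, -0.001]
wrist_force: [0.6, -0.0, -0.4]
gripper_width: 0.575
grasp_force: 26.2
```

```bash
echo '{"motion":[[0.001, -0.0005, 0.006, 0, 0.4], [0, 0, 0.004, 0, 0.4], [0, 0, 0, 0, 0.4], [0, 0, 0, 0, 0.4]]}' > m.json && python3 -m pendant m.json
echo '{"motion":[[0, 0, 0.002, 0, 0.4], [0, 0, 0, 0, 0.4], [0, 0, 0, 0, 0.4]]}' > m.json && python3 -m pendant m.json
```

```text
clock: 22.82
ee_pos: [0.6733, 0.1253, 0.0469]
eef_rot: [0.708, -0.706, -0.001, -0.0]
wrist_force: [0.5, -0.1, -0.1]
gripper_width: 0.576
grasp_force: 26.2
clock: 23.2
ee_pos: [0.6737, 0.1254, 0.0459]
eef_rot: [0.708, -0.706, -0.0, -0.001]
wrist_force: [-1.4, -0.1, 5.8]
gripper_width: 0.574
grasp_force: 26.6
```

```bash
echo '{"motion":[[0, 0, 0, 0, 0.75], [0, 0, 0, 0, 0.75], [0, 0, -0.03, 0, 0.75], [0, 0, -0.05, 0, 0.75], [0, 0, -0.06, 0, 0.75], [-0.0257, 0.039, 0, 0, 0.75], [-0.0257, 0.039, 0, 0, 0.75], [-0.0257, 0.039, 0, 0, 0.75], [-0.0257, 0.039, 0, 0, 0.75], [-0.0257, 0.039, 0, 0, 0.75]]}' > m.json && python3 -m pendant m.json && echo '{"motion":[[-0.0257, 0.039, 0, 0, 0.75], [-0.0257, 0.039, 0, 0, 0.75], [-0.0257, 0.039, 0, 0, 0.75], [0, 0, 0, 0, 0.75], [0, 0, 0, 0, 0.75]]}' > m.json && python3 -m pendant m.json
python3 - <<'E'
from h import *
S=grab("scene");T=grab("top");cv2.imwrite("pics/rel2.png",np.hstack([cv2.resize(T["pixels"][125:195,225:305],(400,350),interpolation=2),cv2.resize(S["pixels"][215:295,270:360],(394,350),interpolation=2)]))
E
```

```text
clock: 24.45
ee_pos: [0.4768, 0.2537, 0.1852]
eef_rot: [0.708, -0.706, -0.001, -0.0]
wrist_force: [-0.6, -0.5, 0.6]
gripper_width: 0.751
grasp_force: 0.0
clock: 25.08
ee_pos: [0.3611, 0.3299, 0.1855]
eef_rot: [0.708, -0.706, -0.0, -0.001]
wrist_force: [1.0, -0.7, 0.3]
gripper_width: 0.752
grasp_force: 0.0
```

View pics/rel2.png

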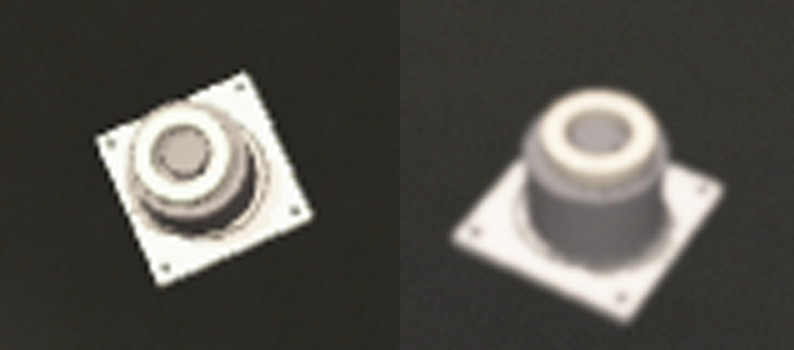

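```bash
python3 - <<'E'
from h import *
T=grab("top")
for x,y in((183,153.5),):print(ray(T,225+(x+.5)/5-.5,125+(y+.5)/5-.5,.058))
E
echo '{"motion":[[-0.001, -0.0005, 0.05, 0, 0.75], [0, 0, 0.05, 0, 0.75], [0, 0, 0.04, 0, 0.75], [0, 0, 0.03, 0, 0.75], [0, 0, 0.008, 0, 0.75], [0, 0, 0, 0, 0.75], [0, 0, 0, 0, 0.75], [0, 0, 0, 0, 0.75]]}' > m.json && python3 -m pendant m.json
```

```text
[0.67241871 0.12588277 0.058     ]
clock: 26.22
ee_pos: [0.362, 0.3316, 0.0085]
eef_rot: [0.708, -0.706, -0.001, -0.001]
wrist_force: [-0.1, 1.2, 0.1]
gripper_width: 0.752
grasp_force: 0.0
```

```bash
echo '{"motion":[[0, 0, 0.005, 0, 0.75], [0, 0, 0, 0, 0.75], [0, 0, 0, 0, 0.4], [0, 0, 0, 0, 0.4], [0, 0, 0, 0, 0.4], [0, 0, 0, 0, 0.4]]}' > m.json && python3 -m pendant m.json 60; echo '{"motion":[[0, 0, -0.02, 0, 0.4], [0, 0, -0.05, 0, 0.4], [0, 0, -0.05, 0, 0.4], [0, 0, -0.05, 0, 0.4], [0, 0, 0, 0, 0.4]]}' > m.json && python3 -m pendant m.json
```

```text
clock: 26.98
ee_pos: [0.3619, 0.3312, 0.003]
eef_rot: [0.708, -0.706, -0.0, -0.001]
wrist_force: [-0.2, -2.1, 6.4]
gripper_width: 0.541
grasp_force: 61.1
clock: 27.6
ee_pos: [0.3628, 0.3322, 0.1756]
eef_rot: [0.708, -0.706, -0.0, -0.003]
wrist_force: [0.7, 0.5, -5.5]
gripper_width: 0.536
grasp_force: 63.5
```

```bash
echo '{"motion":[[0.0257, -0.039, 0, 0, 0.4], [0.0257, -0.039, 0, 0, 0.4], [0.0257, -0.039, 0, 0, 0.4], [0.0257, -0.039, 0, 0, 0.4], [0.0257, -0.039, 0, 0, 0.4], [0.0257, -0.039, 0, 0, 0.4], [0.0257, -0.039, 0, 0, 0.4], [0.0258, -0.0385, 0, 0, 0.4], [0, 0, 0, 0, 0.4], [0, 0, 0, 0, 0.4]]}' > m.json && python3 -m pendant m.json && echo '{"motion":[[0, 0, 0.04, 0, 0.4], [0, 0, 0.03, 0, 0.4], [0, 0, 0.02, 0, 0.4], [0, 0, 0, 0, 0.4], [0, 0, 0, 0, 0.4], [0, 0, 0, 0, 0.4], [0, 0, 0, 0, 0.4]]}' > m.json && python3 -m pendant m.json
```

```text
clock: 28.85
ee_pos: [0.6724, 0.1259, 0.1698]
eef_rot: [0.708, -0.706, -0.002, 0.001]
wrist_force: [-0.5, -0.1, -3.5]
gripper_width: 0.537
grasp_force: 63.9
clock: 29.72
ee_pos: [0.6738, 0.1263, 0.0829]
eef_rot: [0.708, -0.706, -0.0, -0.001]
wrist_force: [0.0, 0.1, -4.0]
gripper_width: 0.539
grasp_force: 63.8
```

```bash
echo '{"motion":[[0.0006, 0, 0.012, 0, 0.4], [0, 0, 0.007, 0, 0.4], [0, 0, 0, 0, 0.4], [0, 0, 0, 0, 0.4], [0, 0, 0, 0, 0.4]]}' > m.json && python3 -m pendant m.json && echo '{"motion":[[0, 0, 0.0015, 0, 0.4], [0, 0, 0, 0, 0.4], [0, 0, 0, 0, 0.4]]}' > m.json && python3 -m pendant m.json
echo '{"motion":[[0, 0, 0.0015, 0, 0.4], [0, 0, 0, 0, 0.4], [0, 0, 0, 0, 0.4]]}' > m.json && python3 -m pendant m.json
```

```text
clock: 30.35
ee_pos: [0.6735, 0.1256, 0.0631]
eef_rot: [0.708, -0.706, -0.001, -0.0]
wrist_force: [-0.6, 1.2, -4.8]
gripper_width: 0.542
grasp_force: 63.9
clock: 30.72
ee_pos: [0.6734, 0.1256, 0.0615]
eef_rot: [0.708, -0.706, -0.001, -0.0]
wrist_force: [0.7, -0.4, -4.1]
gripper_width: 0.536
grasp_force: 63.9
clock: 31.1
ee_pos: [0.6736, 0.1256, 0.0611]
eef_rot: [0.708, -0.706, -0.0, -0.001]
wrist_force: [-3.2, -0.3, 6.1]
gripper_width: 0.54
grasp_force: 64.8
```

```bash
echo '{"motion":[[0, 0, 0, 0, 0.75], [0, 0, 0, 0, 0.75], [0, 0, -0.03, 0, 0.75], [0, 0, -0.05, 0, 0.75], [0, 0, -0.05, 0, 0.75], [-0.0342, 0.033, 0, 0, 0.75], [-0.0342, 0.033, 0, 0, 0.75], [-0.0342, 0.033, 0, 0, 0.75], [-0.0342, 0.033, 0, 0, 0.75], [-0.0342, 0.033, 0, 0, 0.75]]}' > m.json && python3 -m pendant m.json && echo '{"motion":[[-0.0344, 0.033, 0, 0, 0.6], [0, 0, 0, 0.174, 0.6], [0, 0, 0, 0.174, 0.6], [0, 0, 0, 0.174, 0.6], [0, 0, 0, 0.174, 0.6], [0, 0, 0, 0.174, 0.6], [0, 0, 0, 0.174, 0.6], [0, 0, 0, 0.174, 0.6], [0, 0, 0, 0.174, 0.6], [0, 0, 0, 0.174, 0.6]]}' > m.json && python3 -m pendant m.json
echo '{"motion":[[0, 0, 0, 0, 0.6], [0, 0, 0, 0, 0.6]]}' > m.json && python3 -m pendant m.json
python3 - <<'E'
from h import *
s=r.read_state();print(s['joint_positions'],s['ee_pos'],s['eef_rot'],s['clock'])
S=grab("scene");T=grab("top");cv2.imwrite("pics/rel3.png",np.hstack([cv2.resize(T["pixels"][125:195,225:305],(400,350),interpolation=2),cv2.resize(S["pixels"][205:285,270:360],(394,350),interpolation=2)]))
E
```

```text
clock: 32.35
ee_pos: [0.507, 0.297, 0.1904]
eef_rot: [0.708, -0.706, -0.001, -0.001]
wrist_force: [0.6, 0.6, -0.0]
gripper_width: 0.755
grasp_force: 0.0
clock: 33.6
ee_pos: [0.475, 0.3304, 0.1904]
eef_rot: [-0.001, 1.0, 0.001, -0.0]
wrist_force: [-0.5, -0.6, -0.7]
gripper_width: 0.599
grasp_force: 0.0
clock: 33.85
ee_pos: [0.475, 0.3303, 0.1904]
eef_rot: [-0.006, 1.0, 0.001, -0.0]
wrist_force: [0.7, 0.1, 0.3]
gripper_width: 0.601
grasp_force: 0.0
[6.07016983e-01 3.44901516e-01 3.28765408e-02 1.25819389e+00
 1.23356918e-03 5.95625191e-01] [0.47496314 0.33031693 0.19035577] [-5.69604209e-03  9.99983546e-01  6.71936936e-04 -1.10852335e-04] 33.85
```

View pics/rel3.png

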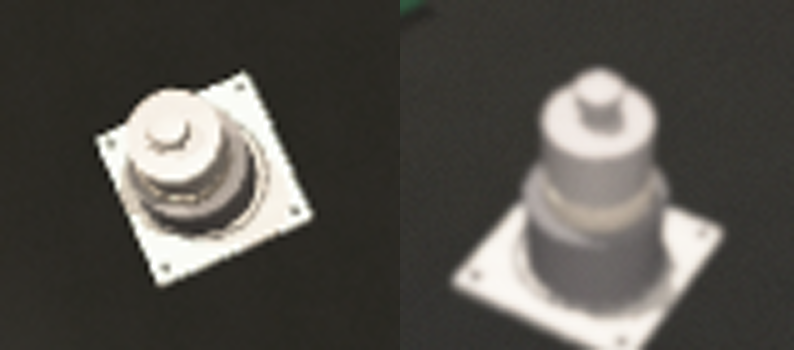

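The stack stands upright and centred. Next is the short fitting.

```bash
echo '{"motion":[[-0.0005, 0.0007, 0.05, 0, 0.6], [0, 0, 0.05, 0, 0.6], [0, 0, 0.04, 0, 0.6], [0, 0, 0.024, 0, 0.6], [0, 0, 0.006, 0, 0.6], [0, 0, 0, 0, 0.6], [0, 0, 0, 0, 0.6], [0, 0, 0, 0, 0.6]]}' > m.json && python3 -m pendant m.json; echo '{"motion":[[0, 0, 0, 0, 0.1], [0, 0, 0, 0, 0.1], [0, 0, 0, 0, 0.1], [0, 0, 0, 0, 0.1], [0, 0, 0, 0, 0.1], [0, 0, 0, 0, 0.1], [0, 0, 0, 0, 0.1]]}' > m.json && python3 -m pendant m.json 40
```

```text
clock: 34.95
ee_pos: [0.4759, 0.3316, 0.0214]
eef_rot: [-0.004, 1.0, 0.001, 0.001]
wrist_force: [-0.1, -1.0, -0.1]
gripper_width: 0.603
grasp_force: 0.0
clock: 35.83
ee_pos: [0.4755, 0.3313, 0.0207]
eef_rot: [-0.004, 1.0, 0.001, 0.0]
wrist_force: [-0.5, 0.7, 5.8]
gripper_width: 0.215
grasp_force: 38.9
```

```bash
echo '{"motion":[[0, 0, -0.02, 0, 0.1], [0, 0, -0.05, 0, 0.1], [0, 0, -0.06, 0, 0.1], [-0.0088, -0.0474, 0, 0, 0.1], [-0.0088, -0.0474, 0, 0, 0.1], [-0.0088, -0.0474, 0, 0, 0.1], [-0.0088, -0.0474, 0, 0, 0.1], [-0.0088, -0.0474, 0, 0, 0.1]]}' > m.json && python3 -m pendant m.json && echo '{"motion":[[-0.0088, -0.0474, 0, 0, 0.1], [-0.0088, -0.0474, 0, 0, 0.1], [-0.0088, -0.0474, 0, 0, 0.1], [-0.0088, -0.0474, 0, 0, 0.1], [-0.0087, -0.0474, 0, 0, 0.1], [0, 0, 0, 0, 0.1], [0, 0, 0, 0, 0.1]]}' > m.json && python3 -m pendant m.json
python3 - <<'E'
from h import *
S=grab("scene");T=cv2.imread("pics/top0.png");f=grab("top")
f["pixels"]=T
for th in(70,100,130):
    b=max(blobs(f,(0,0,th),(180,75,255),(352,170,378,188)),key=lambda b:b[2]); print(th,b[3],ray(f,364.5,b[3][3],.024),ray(f,364.5,b[3][3],.022))
    c=b[4]; c=c[c[:,1]>174]; print([ (round(v,1),ray(f,c[abs(c[:,1]-v)<.2][:,0].mean(),v,.026).round(4)) for v in (174.6,176,177,178)])
c0=(.6852,-.1343);y=.066
for X in((-.05,-.055),(-.05,.055),(.05,.055),(.05,-.055)):
    print(proj(f,(c0[0]+X[0]*np.cos(y)-X[1]*np.sin(y),c0[1]+X[0]*np.sin(y)+X[1]*np.cos(y),.055)))
b=max(blobs(f,(40,60,30),(95,255,255),(330,120,395,186)),key=lambda b:b[2]);print("green",b[3])
E
```

```text
clock: 36.83
ee_pos: [0.5211, 0.0928, 0.1498]
eef_rot: [-0.004, 1.0, 0.001, -0.0]
wrist_force: [0.8, 0.1, -0.6]
gripper_width: 0.221
grasp_force: 39.6
clock: 37.7
ee_pos: [0.5664, -0.1422, 0.1492]
eef_rot: [-0.003, 1.0, 0.001, -0.001]
wrist_force: [0.2, 0.5, -1.8]
gripper_width: 0.217
grasp_force: 39.6
70 [359.1 169.6 368.4 179.6] [ 0.60815258 -0.13909061  0.024     ] [ 0.60859628 -0.13930232  0.022     ]
[(174.6, array([ 0.6211, -0.1385,  0.026 ])), (176, array([ 0.6173, -0.1388,  0.026 ])), (177, array([ 0.6147, -0.1389,  0.026 ])), (178, array([ 0.612 , -0.1392,  0.026 ]))]
100 [359.4 169.6 367.9 179.4] [ 0.60868636 -0.13911455  0.024     ] [ 0.60913117 -0.1393263   0.022     ]
[(174.6, array([ 0.6211, -0.1382,  0.026 ])), (176, array([ 0.6173, -0.1385,  0.026 ])), (177, array([ 0.6147, -0.1387,  0.026 ])), (178, array([ 0.612 , -0.1389,  0.026 ]))]
130 [359.9 169.6 367.6 179.1] [ 0.60948722 -0.13915047  0.024     ] [ 0.60993368 -0.1393623   0.022     ]
[(174.6, array([ 0.6211, -0.1382,  0.026 ])), (176, array([ 0.6173, -0.1385,  0.026 ])), (177, array([ 0.6147, -0.1387,  0.026 ])), (178, array([ 0.612 , -0.1387,  0.026 ]))]
(np.float64(386.2108103855449), np.float64(164.4561683823255))
(np.float64(343.03327237599086), np.float64(168.54198371699835))
(np.float64(339.11558079265234), np.float64(131.159288062863))
(np.float64(381.5391923812631), np.float64(127.0805910317345))
green [338.4 127.4 386.4 173.6]
```

```bash
echo '{"motion":[[0.002, 0, 0.05, 0, 0.1], [0, 0, 0.04, 0, 0.1], [0, 0, 0.025, 0, 0.1], [0, 0, 0, 0, 0.1], [0, 0, 0, 0, 0.1], [0, 0, 0, 0, 0.1]]}' > m.json && python3 -m pendant m.json
```

```text
clock: 38.55
ee_pos: [0.5658, -0.1421, 0.0362]
eef_rot: [-0.004, 1.0, 0.0, 0.001]
wrist_force: [0.6, -0.4, -0.8]
gripper_width: 0.222
grasp_force: 39.6
```

```bash
echo '{"motion":[[0.0027, 0, 0.01, 0, 0.1], [0, 0, 0.003, 0, 0.1], [0, 0, 0, 0, 0.1], [0, 0, 0, 0, 0.1], [0, 0, 0, 0, 0.1]]}' > m.json && python3 -m pendant m.json; echo '{"motion":[[0, 0, 0.002, 0, 0.1], [0, 0, 0, 0, 0.1], [0, 0, 0, 0, 0.1]]}' > m.json && python3 -m pendant m.json
```

```text
clock: 39.17
ee_pos: [0.5623, -0.1422, 0.0218]
eef_rot: [-0.004, 1.0, 0.001, -0.0]
wrist_force: [-0.3, -0.0, -1.4]
gripper_width: 0.219
grasp_force: 39.6
clock: 39.55
ee_pos: [0.5625, -0.1422, 0.0207]
eef_rot: [-0.004, 1.0, 0.001, 0.0]
wrist_force: [-2.4, 0.7, 8.4]
gripper_width: 0.217
grasp_force: 40.7
```

```bash
echo '{"motion":[[0, 0, 0, 0, 0.5], [0, 0, 0, 0, 0.5], [0, 0, 0, 0, 0.5], [0, 0, -0.04, 0, 0.5], [0, 0, -0.06, 0, 0.5], [0, 0, -0.06, 0, 0.5], [0, 0, -0.02, 0, 0.5], [-0.003, 0.045, 0, 0, 0.5], [-0.003, 0.045, 0, 0, 0.5], [-0.003, 0.045, 0, 0, 0.5]]}' > m.json && python3 -m pendant m.json && echo '{"motion":[[-0.003, 0.045, 0, 0, 0.45], [-0.003, 0.045, 0, 0, 0.45], [-0.003, 0.045, 0, 0, 0.45], [-0.003, 0.045, 0, 0, 0.45], [-0.003, 0.045, 0, 0, 0.45], [-0.003, 0.045, 0, 0, 0.45], [-0.003, 0.0442, 0, 0, 0.45], [0, 0, 0, 0, 0.45], [0, 0, 0, 0, 0.45], [0, 0, 0, 0, 0.45]]}' > m.json && python3 -m pendant m.json
```

```text
clock: 40.8
ee_pos: [0.5701, -0.0062, 0.1999]
eef_rot: [-0.003, 1.0, 0.001, -0.0]
wrist_force: [0.6, 0.4, 0.1]
gripper_width: 0.504
grasp_force: 0.0
clock: 42.05
ee_pos: [0.5888, 0.3059, 0.2004]
eef_rot: [-0.003, 1.0, 0.0, -0.0]
wrist_force: [-0.9, -0.8, 0.7]
gripper_width: 0.449
grasp_force: 0.0
```

```bash
python3 - <<'E'
from h import *
f=grab("top")
for n,bt,h in(("tall",(178,176,210,204),.078),("short",(340,175,385,215),.046)):
    for b in blobs(f,(0,0,60),(180,95,150),bt,3): print(n,np.round(b[:3],1),b[3],ray(f,b[0],b[1],h))
    for b in blobs(f,(8,100,70),(32,255,255),bt,20): print(n,"brass",np.round(b[:3],1),b[3])
E
```

```text
tall [187.6 186.4  10.9] [185.6 184.6 189.4 188.1] [0.59221625 0.30673571 0.078     ]
tall brass [194.3 190.1 209.8] [183.4 182.4 203.9 198.4]
short [367.7 195.3   9.5] [365.9 193.4 369.4 197.1] [ 0.56247509 -0.14305076  0.046     ]
short [364.6 177.8   9.2] [360.6 174.6 367.9 179.6] [ 0.60807594 -0.13721766  0.046     ]
short brass [366.4 197.5 155.3] [359.4 190.4 373.6 204.6]
```

```bash
echo '{"motion":[[-0.001, 0.0008, 0.04, 0, 0.45], [0, 0, 0.03, 0, 0.45], [0, 0, 0, 0, 0.45], [0, 0, 0, 0, 0.45]]}' > m.json && python3 -m pendant m.json
```

```text
clock: 42.6
ee_pos: [0.5904, 0.3077, 0.1318]
eef_rot: [-0.003, 1.0, 0.001, 0.001]
wrist_force: [-0.1, 0.5, 0.7]
gripper_width: 0.452
grasp_force: 0.0
```

```bash
echo '{"motion":[[-0.001, 0, 0.04, 0, 0.45], [0, 0, 0.04, 0, 0.45], [0, 0, 0.02, 0, 0.45], [0, 0, 0, 0, 0.45], [0, 0, 0, 0, 0.45], [0, 0, 0, 0, 0.1], [0, 0, 0, 0, 0.1], [0, 0, 0, 0, 0.1], [0, 0, 0, 0, 0.1], [0, 0, 0, 0, 0.1]]}' > m.json && python3 -m pendant m.json 40; echo '{"motion":[[0, 0, -0.02, 0, 0.1], [0, 0, -0.05, 0, 0.1], [0, 0, -0.06, 0, 0.1], [0, 0, 0, 0, 0.1]]}' > m.json && python3 -m pendant m.json
```

```text
clock: 43.85
ee_pos: [0.5917, 0.3085, 0.032]
eef_rot: [-0.004, 1.0, 0.001, 0.001]
wrist_force: [-0.8, 0.1, 6.8]
gripper_width: 0.221
grasp_force: 38.8
clock: 44.35
ee_pos: [0.5931, 0.3091, 0.1662]
eef_rot: [-0.004, 1.0, 0.003, 0.004]
wrist_force: [-0.1, 0.3, -1.8]
gripper_width: 0.223
grasp_force: 39.4
```

```bash
echo '{"motion":[[0.0094, -0.0455, 0, 0, 0.1], [0.0094, -0.0455, 0, 0, 0.1], [0.0094, -0.0455, 0, 0, 0.1], [0.0094, -0.0455, 0, 0, 0.1], [0.0094, -0.0455, 0, 0, 0.1], [0.0094, -0.0455, 0, 0, 0.1], [0.0094, -0.0455, 0, 0, 0.1], [0.0094, -0.0455, 0, 0, 0.1], [0.0094, -0.0455, 0, 0, 0.1], [0.0091, -0.0457, 0, 0, 0.1]]}' > m.json && python3 -m pendant m.json && echo '{"motion":[[0, 0, 0, 0, 0.1], [0, 0, 0.05, 0, 0.1], [0, 0, 0.04, 0, 0.1], [0, 0, 0.02, 0, 0.1], [0, 0, 0, 0, 0.1], [0, 0, 0, 0, 0.1], [0, 0, 0, 0, 0.1]]}' > m.json && python3 -m pendant m.json
```

```text
clock: 45.6
ee_pos: [0.4996, -0.1493, 0.1592]
eef_rot: [-0.004, 1.0, 0.001, -0.0]
wrist_force: [0.7, -0.5, -1.1]
gripper_width: 0.224
grasp_force: 39.5
clock: 46.48
ee_pos: [0.5013, -0.1479, 0.0508]
eef_rot: [-0.004, 1.0, 0.0, 0.001]
wrist_force: [-0.3, 0.9, -1.2]
gripper_width: 0.225
grasp_force: 39.8
```

```bash
echo '{"motion":[[0.003, 0.0012, 0.01, 0, 0.1], [0, 0, 0.005, 0, 0.1], [0, 0, 0, 0, 0.1], [0, 0, 0, 0, 0.1], [0, 0, 0, 0, 0.1]]}' > m.json && python3 -m pendant m.json; echo '{"motion":[[0, 0, 0.003, 0, 0.1], [0, 0, 0, 0, 0.1], [0, 0, 0, 0, 0.1]]}' > m.json && python3 -m pendant m.json
```

```text
clock: 47.1
ee_pos: [0.4976, -0.1468, 0.0349]
eef_rot: [-0.004, 1.0, 0.001, -0.0]
wrist_force: [-0.3, -0.5, -2.0]
gripper_width: 0.219
grasp_force: 39.8
clock: 47.48
ee_pos: [0.4977, -0.1468, 0.032]
eef_rot: [-0.004, 1.0, 0.0, 0.0]
wrist_force: [-0.4, -0.7, 3.9]
gripper_width: 0.224
grasp_force: 39.9
```

Contact. Release, rise and back away for a clear view.

```bash
echo '{"motion":[[0, 0, 0, 0, 0.5], [0, 0, 0, 0, 0.5], [0, 0, 0, 0, 0.5], [0, 0, -0.04, 0, 0.5], [0, 0, -0.06, 0, 0.5], [0, 0, -0.06, 0, 0.5], [0.04, -0.03, 0, 0, 0.5], [0.04, -0.03, 0, 0, 0.5], [0.04, -0.03, 0, 0, 0.5], [0, 0, 0, 0, 0.5]]}' > m.json && python3 -m pendant m.json
python3 - <<'E'
from h import *
f=grab("top");g=grab("scene")
for n,bt,h in(("tall",(345,205,385,230),.078),("short",(350,184,385,206),.046)):
    for b in blobs(f,(0,0,60),(180,95,150),bt,3): print(n,np.round(b[:3],1),b[3],ray(f,b[0],b[1],h))
cv2.imwrite("pics/end.png",np.vstack([f["pixels"][90:310,60:560],g["pixels"][100:350,100:600]]))
E
```

```text
clock: 48.72
ee_pos: [0.3759, -0.239, 0.1918]
eef_rot: [-0.002, 1.0, 0.001, -0.0]
wrist_force: [-0.1, -0.3, -0.2]
gripper_width: 0.501
grasp_force: 0.0
tall [372.5 218.7  11.4] [370.4 216.9 374.1 220.9] [ 0.49873734 -0.14820487  0.078     ]
short [367.7 195.3   9.6] [365.9 193.4 369.4 197.1] [ 0.56246172 -0.14302055  0.046     ]
```

View pics/end.png

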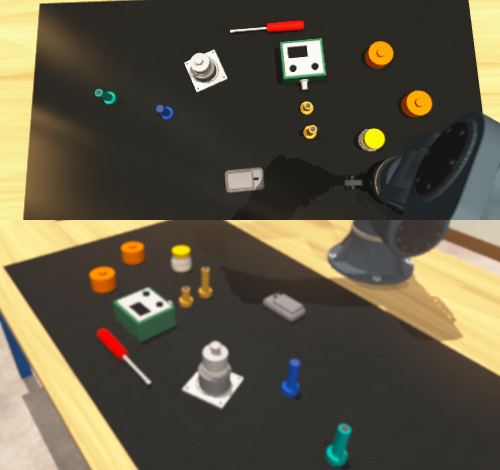

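The picture shows the stack upright on the plate and both fittings in line with the nozzle, at (367,198) and (371,222) in the top view. The jar, mouse, screwdriver and look-alikes are undisturbed.

```bash
python3 -c "
from plant import r
print(r.job_done())"
```

```text
the job is handed in; nothing more can be done
None
```

I handed the job in at about 49 s: the canister, ring and weight are stacked on the plate, and the short and tall fittings stand in line with the nozzle, each gap measuring about 3 cm; the cameras put the canister within about 2 mm of the circle's centre.

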